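Centre the weighing jar on the balance pan and tare

TASK

The small top-heavy weighing jar stands off-centre on the balance's round pan: nudge it with light fingertip taps, low on its foot, until it stands upright with its foot wholly inside the small circle engraved at the middle of the pan. Only then press the round tare button on the balance all the way down and let it come up again. Do not grip, lift or topple the jar, do not press on the pan, and leave everything else where it is.

Things in the scene. Friction and masses are not known exactly. Their poses are not given: they have to be found in the camera images.
- jar: white porcelain weighing jar (all sizes here in mm), 62 tall, standing on the pan. Its foot is a round flange of diameter 28 and height 6 (the widest part); above it the body has diameter 22, the stopper at the top diameter 25 with a flat knob of diameter 18. Top-heavy, about 60 to 130 g: pushed at the foot it slides on the pan, pushed near the top it tips. Origin at the centre of its underside, z up along its axis.
- pan_center (a point): centre of the top face of the balance's round steel pan (diameter 100, plate 6 thick, 80 above the bench, fixed, does not sink). The engraved circle round this point has an inner diameter of 40. The pan stands 12 clear above the flat top of the white balance case (270 x 200, case top 62 above the bench), which stands on a stone slab 360 x 340 x 20. Nothing on the case rises higher than the pan except the jar. The point's x and y axes have no meaning.
- tare_top (a point): centre of the top of the round grey tare button, diameter 24, its top about 78 above the bench when up, standing 9 proud of a white collar of diameter 40 at the front of the balance (towards the robot), on the balance's right next to the display, about 160 from the pan's centre; pressed straight down.
- tare (a joint): travel of the tare button: 0 up, 0.006 m fully down; a spring pushes it back up, about 4 N when fully down.
- balance: the balance with its slab, fixed; origin on the bench under the slab's centre. The pan's centre lies 55 along its +x axis, the button 92 along -x and 65 along -y.
- spare_jar: another weighing jar of the same make, standing on the slab beside the balance; origin at the centre of its underside. Leave it alone.
- weight: small steel calibration weight with a knob, diameter 24, height 35, on the slab on the other side of the balance; origin at the centre of its underside. Leave it alone.
- reagent: wide white plastic jar with a black screw cap, diameter 72, height 130, on the bench; origin under its centre. Leave it alone.
- beaker: glass beaker, diameter 70, height 85, on the bench; origin under its centre. Leave it alone.
- mortar: thick white porcelain bowl, diameter 96, height 50, on the bench; origin under its centre. Leave it alone.
- screwdriver: screwdriver with an orange handle lying on the bench, about 200 long; origin under its middle. Leave it alone.
- dish: shallow square white weighing dish, 80 x 80 x 16, on the bench; origin under its centre. Leave it alone.
- pan: the round pan itself, fixed; origin at the centre of its underside, 6 below its top face. Its axes have no meaning.

How it is judged:
On the way, in this order (a step that is already met when the one before it is completed fails the run):
1. the jar stands upright, still and untouched, its foot wholly inside the engraved circle (horizontal distance between jar and pan_center below 0.006 m and angle between jar's own z axis and vertical below 0.06 rad and z of jar in the frame of pan_center between -0.004 and 0.004 m and linear speed of jar below 0.01 m/s and contact force between the arm and jar below 0.05 N), for 0.2 s.
2. the tare button is pressed all the way down (value of joint tare above 0.0045 m), for 0.02 s.
At the end, for the whole second after the job is handed in: the jar stands on the pan, upright (within 0.06 rad) and still, its axis within 6 mm of the pan's centre (foot inside the circle), and the tare button is up again (all of step 1 and value of joint tare below 0.0015 m); the robot touches nothing.
It fails at once if the jar is tipped by more than 0.35 rad, lifted off the pan by more than 12 mm or knocked off it (angle between jar's own z axis and vertical above 0.35 rad or z of jar in the frame of pan_center above 0.012 m or z of jar in the frame of pan_center below -0.012 m).
It fails at once if the jar is pushed or squeezed with more than 10 N (contact force between the arm and jar above 10 N).
It fails at once if the tare button is pressed while the jar is off-centre (value of joint tare above 0.003 m and horizontal distance between jar and pan_center above 0.008 m).
It fails at once if the robot presses on the pan with more than 15 N (contact force between the arm and pan above 15 N).
It fails at once if something else on the bench or slab is moved by more than 20 mm (distance of any of spare_jar, weight, reagent, beaker, mortar, screwdriver, dish from where it was at the start of the episode above 0.02 m).
It also fails if it takes over 54 s, if anything falls off the work surface, if the arm or the gripper's body presses on something with over 40 N, if the wrist force passes 120 N, or if a joint passes its speed limit or range.

ROBOT

A 6-joint arm with a two-finger parallel gripper is mounted at the origin on the work surface. World frame = base frame: x ahead of the robot, y to its left, z up, the work surface at z = 0. Lengths are in m, angles in rad, forces in N, time in s.
With the tool pointing down it reaches from about 0.325 to 0.9 m from the base axis. Payload 3.5 kg.
Tool frame: the origin (TCP) lies on the centre line of the jaws, within the pads' length; the fingertips stand 17 mm ahead of it and the grasp point (between the pads) lies 2 mm behind it; x points along the fingers, y is the direction in which the jaws open and shut, and the axes are right-handed (so a half turn about x gives the same grasp; the last joint's range is limited). The gripper opens to 85 mm and grips with 20 to 120 N. Pads are 22 mm wide; open, the fingers measure 114 mm over their backs; the gripper's body (76 mm by 85 mm) begins 54 mm behind the grasp point. The pads swing forward as they close: fully open they stand 13 mm farther back than shut.
Start: joints at [-1.214, 0.276, -0.026, 1.268, 0, 1.467], TCP at [0.277, -0.56, 0.248] pointing down, gripper open.
Joint ranges: [-3.12, 3.12], [-0.85, 1.88], [-1.08, 1.24], [-1.95, 2.15], [-1.57, 1.53], [-3.14, 3.14]. Speed limits (rad/s): [2.57, 2.57, 3.14, 3.14, 3.14, 3.14].

INTERFACE

Orientations are given as [roll, pitch, yaw] about the fixed x, y, z axes, in that order (R = Rz(yaw) Ry(pitch) Rx(roll)).
In Python, from workcell import * gives the robot as it stands.
- The arm moves only by the tool move_arm, never from a script. Its argument "increments" is one flat list of numbers, 4 for each row, row after row: the shift along the world's x, y, z in mm, then the turn about the world's z in degrees. In form: [tx, ty, tz, yaw, tx, ty, tz, yaw, ...]. A call has 1 to 12 rows; each row is the pose to reach, as a shift and turn from the pose commanded when the call began; what a row does not reach only later rows make up. A row lasts 1/12 s, in which the tool goes at most 41.7 mm and 7.16 degrees, less where a joint would pass 70% of its speed; a pose out of reach is approached as far as the arm can. A call with a gripper value outside its range is refused whole. "jaw" is the opening, from 0 (shut) to 1 (fully open), set as the call begins (left out, the last holds). The fingers move at their own pace and stop on an object; the grip force is fixed at half the most. Time passes only in rows, so rows that repeat a pose let the fingers close. It gives the time, the measured TCP pose, the force and the opening at its end, in the units of the state.
- read_state(): the state, without advancing time (a new reading comes with each control period).
- grab_frame(name): name is "scene" or "top"; returns a dict with "image" (400x640x3 uint8, red, green, blue), "range_z" (400x640 float32, m along the optical axis (not along the pixel's ray), 0 where there is no reading), "fx", "fy", "cx", "cy" (pixels), "R" (3x3) and "t" (3): a world point X has camera coordinates R X + t. Camera axes: x right, y down, z forward; pixel columns grow to the right and rows downward; lengths in m; the calibration is good to about 2 mm. A picture is of the moment at which its call begins.
- close_job(): hands the job in, once; it reports no verdict.
The state is a dict: "t": time; "joint_positions": joint angles; "dq": joint speeds; "joint_efforts": joint torques, N m; "tcp_pos": TCP position; "tool_rot": TCP orientation; "force": force on the tool from outside, world axes, zero at the start; "wrist_torque": the same for the moment, N m; "opening": opening from 0.0 (shut) to 1.0 (fully open).
Only numpy, scipy, OpenCV 4.12 (cv2) and the standard library are available. Lean on these libraries where they do the work, as an engineer would, in place of code of your own. Each camera call takes 0.05 s, during which the arm holds its last target.

## Working session

There is one attempt and no reset: what is moved stays moved. The work goes in short steps, Python scripts to look and compute and a tool call to move; the robot and the scene stay as the last step left them, time stands still between calls to the robot, and variables do not carry over. Pictures are saved under pics/ and viewed, and the job is handed in when it is done.

Besides the shell and the picture viewer there is one more tool, called after ">>>" in YAML: its name, and indented under it one key for each argument. move_arm: Moves the arm, as the interface text tells. Its arguments: {"type":"object","properties":{"increments":{"type":"array","items":{"type":"number"}},"jaw":{"type":"number"}},"required":["increments"]}

```bash
ls; mkdir -p pics; python3 - <<'E'
from workcell import *
import cv2,numpy as np,pickle
s=read_state();print(s)
for n in("scene","top"):
    f=grab_frame(n);pickle.dump(f,open(n+".pkl","wb"))
    cv2.imwrite(f"pics/{n}0.png",f["image"][:,:,::-1])
    print(n,f["fx"],f["fy"],f["cx"],f["cy"],(-f["R"].T@f["t"]).round(3),f["R"].round(3).tolist())
E
```

```text
pics
{'t': 0.0, 'joint_positions': array([-1.21443636e+00,  2.77172227e-01, -2.78619227e-02,  1.26803068e+00,
       -1.11573092e-05,  1.46742025e+00]), 'dq': array([ 5.68535668e-04,  4.32132001e-04, -1.51566108e-03, -4.87372503e-04,
        1.79418263e-03, -4.07373013e-05]), 'joint_efforts': array([-7.44534991e-04, -4.45505798e+01,  2.95203137e+01,  1.63327303e-02,
       -2.98702298e-05, -1.12084400e-06]), 'tcp_pos': array([ 0.27706169, -0.55940737,  0.24714425]), 'tool_rot': array([-1.66925409,  1.5685278 ,  1.93207461]), 'force': array([-0.38341558,  0.34846079, -0.6991186 ]), 'wrist_torque': array([ 0.01535233,  0.04173806, -0.01390602]), 'opening': 1.0033429768401774}
scene 410.2922079579718 410.2922079579718 322.00570448542163 200.34001303944754 [1.091 0.594 0.642] [[-0.705, 0.709, 0.018], [0.373, 0.393, -0.84], [-0.603, -0.585, -0.542]]
top 414.19870362817113 414.19870362817113 322.14504815224063 200.07278178625643 [ 0.394 -0.029  1.251] [[0.025, -1.0, -0.017], [-0.996, -0.023, -0.081], [0.08, 0.019, -0.997]]
```

View pics/scene0.png

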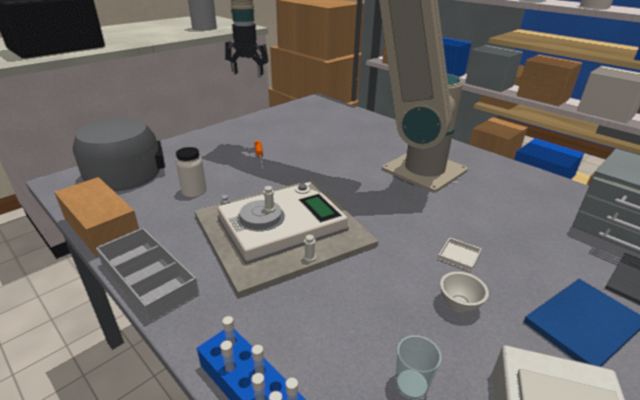

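View pics/top0.png

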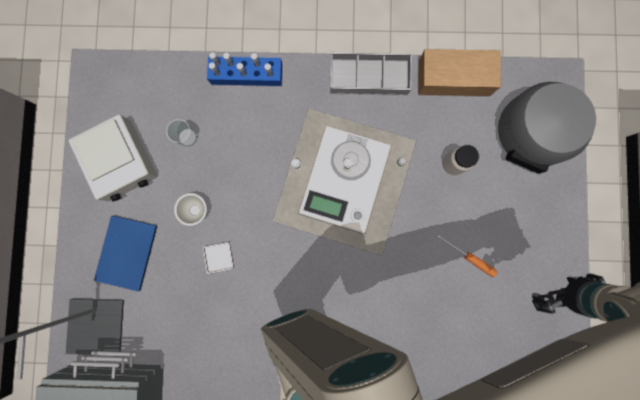

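The scene view shows the balance at about (285,225), with the jar on the pan at (268,200). In the top view the pan is at about (350,160) and the tare button at (357,215). I'll crop and enlarge both.

```bash
python3 - <<'E'
import cv2,pickle
for n,(a,b,c,d) in dict(scene=(180,250,200,350),top=(100,260,260,430)).items():
    f=pickle.load(open(n+".pkl","rb"))
    im=f["image"][a:b,c:d,::-1]
    k=5 if n=="scene" else 4
    im=cv2.resize(im,None,fx=k,fy=k,interpolation=cv2.INTER_CUBIC)
    cv2.imwrite(f"pics/{n}0z.png",im[:600,:800])
E
```

```text
(no output)
```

View pics/scene0z.png

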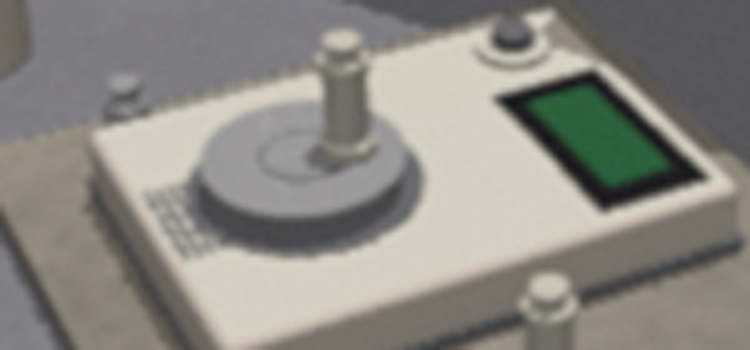

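View pics/top0z.png

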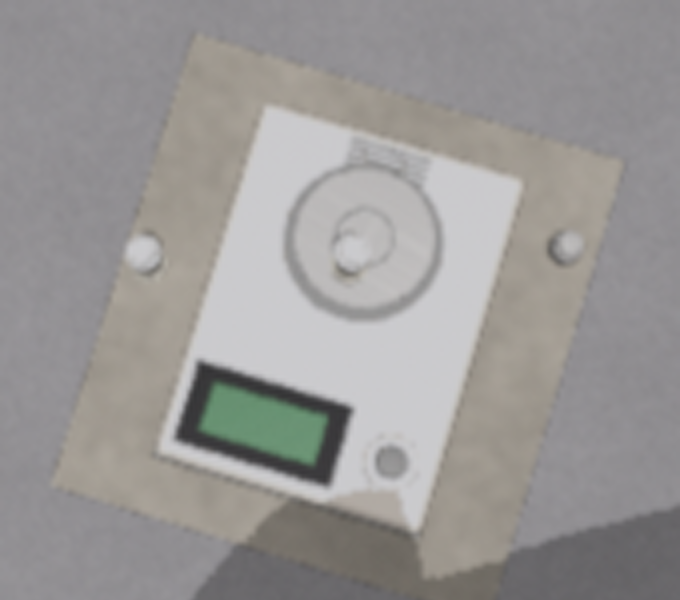

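```bash
cat > h.py <<'E'
import numpy as np,cv2,pickle
def cloud(f):
    z=f["range_z"];v,u=np.mgrid[0:400,0:640]
    P=np.stack([(u-f["cx"])/f["fx"]*z,(v-f["cy"])/f["fy"]*z,z],-1)
    return (P-f["t"])@f["R"]      # R^T (P-t)
def cast(f,u,v,h):
    d=np.stack([(np.asarray(u,float)-f["cx"])/f["fx"],(np.asarray(v,float)-f["cy"])/f["fy"],np.ones(np.shape(u))],-1)@f["R"]
    c=-f["R"].T@f["t"]; return c+d*((h-c[2])/d[...,2])[...,None]
def proj(f,X):
    p=np.asarray(X)@f["R"].T+f["t"];return np.stack([p[...,0]/p[...,2]*f["fx"]+f["cx"],p[...,1]/p[...,2]*f["fy"]+f["cy"]],-1)
def circ(P,iters=8):
    P=np.asarray(P)[:,:2];m=np.ones(len(P),bool)
    for _ in range(iters):
        A=np.c_[2*P[m],np.ones(m.sum())];s=np.linalg.lstsq(A,(P[m]**2).sum(1),rcond=None)[0]
        r=np.sqrt(s[2]+s[0]**2+s[1]**2);e=np.abs(np.hypot(*(P-s[:2]).T)-r);m=e<max(.0015,2*np.median(e))
    return s[:2],r,m.sum(),e[m].mean()
E
python3 - <<'E'
from h import *
for n in("scene","top"):
    f=pickle.load(open(n+".pkl","rb"));C=cloud(f)
    box=(C[...,0]>.35)&(C[...,0]<.85)&(C[...,1]>-.35)&(C[...,1]<.12)
    z=C[...,2][box];h,e=np.histogram(z,np.arange(-.01,.16,.004));print(n,[(round(float(a),3),int(b)) for a,b in zip(e,h) if b])
    for lo,hi in((.074,.087),(.055,.07),(.125,.15),(.09,.125)):
        m=box&(C[...,2]>lo)&(C[...,2]<hi)
        k,L,st,ce=cv2.connectedComponentsWithStats(m.astype(np.uint8))
        for i in range(1,k):
            if st[i,4]>3:
                q=C[L==i];print(n,lo,hi,st[i],q.mean(0).round(4),((q.max(0)+q.min(0))/2).round(4),np.ptp(q,axis=0).round(4))
E
```

```text
scene [(-0.006, 790), (-0.002, 7783), (0.002, 626), (0.006, 266), (0.01, 264), (0.014, 711), (0.018, 4238), (0.022, 252), (0.026, 355), (0.03, 347), (0.034, 297), (0.038, 302), (0.042, 327), (0.046, 350), (0.05, 262), (0.054, 265), (0.058, 2176), (0.062, 1819), (0.066, 83), (0.07, 65), (0.074, 101), (0.078, 680), (0.082, 188), (0.086, 32), (0.09, 14), (0.094, 12), (0.098, 13), (0.102, 12), (0.106, 12), (0.11, 13), (0.114, 11), (0.118, 12), (0.122, 11), (0.126, 13), (0.13, 31), (0.134, 7), (0.138, 22), (0.142, 13)]
scene 0.074 0.087 [299 184   8   5  33] [ 0.4482 -0.1038  0.0765] [ 0.4482 -0.1036  0.0762] [0.0209 0.0215 0.0038]
scene 0.074 0.087 [114 200  22  18 192] [ 0.8374 -0.311   0.0833] [ 0.8372 -0.3169  0.0804] [0.0255 0.065  0.0128]
scene 0.074 0.087 [240 200  42  24 715] [ 0.6116 -0.0793  0.0798] [ 0.6058 -0.082   0.0812] [0.0989 0.1    0.0114]
scene 0.074 0.087 [306 235   8   7  45] [0.5942 0.0764 0.0809] [0.593  0.0763 0.0802] [0.0176 0.0179 0.0094]
scene 0.055 0.07 [ 218  182  130   70 4163] [ 0.5629 -0.0478  0.0617] [ 0.5543 -0.0682  0.0624] [0.3084 0.2598 0.0147]
scene 0
[... 1476 characters left out ...]
 [0.0202 0.0203 0.0119]
top 0.055 0.07 [422  80  21  11  48] [ 0.8275 -0.3152  0.0629] [ 0.8352 -0.3203  0.0632] [0.0244 0.0593 0.0134]
top 0.055 0.07 [ 299  126   92  108 5294] [ 0.5428 -0.0681  0.0636] [ 0.5533 -0.0705  0.0625] [0.3103 0.2599 0.015 ]
top 0.055 0.07 [400 158   6   6  18] [ 0.6108 -0.2365  0.0576] [ 0.6109 -0.2372  0.0583] [0.015  0.0147 0.0059]
top 0.125 0.15 [344 159   9   9  66] [ 0.5859 -0.0755  0.1382] [ 0.587  -0.0761  0.1387] [0.0223 0.0221 0.0157]
top 0.09 0.125 [432  83   4   3   5] [ 0.8273 -0.318   0.0913] [ 0.8279 -0.3177  0.0915] [0.0054 0.0081 0.0025]
top 0.09 0.125 [343 165   8   6  14] [ 0.5786 -0.0735  0.1017] [ 0.5814 -0.0738  0.1027] [0.014  0.0199 0.0246]
```

```bash
python3 - <<'E'
from workcell import *
from scipy.spatial.transform import Rotation as Ro
s=read_state();R=Ro.from_euler('xyz',s['tool_rot']).as_matrix();print(R.round(3),s['t'])
import numpy as np
print(np.degrees(np.arctan2(R[1,1],R[0,1])))
E
```

```text
[[-0.001  0.444 -0.896]
 [ 0.002 -0.896 -0.444]
 [-1.    -0.002 -0.   ]] 0.1
-63.65941158906595
```

>>> move_arm:
  increments: [20,38,0,6,40,76,0,13,60,114,0,20,80,152,0,27,100,190,0,34,120,228,0,41,140,266,0,48,160,304,0,55,180,342,0,62,200,376,0,69,215,405,0,76,230,430,0,83]
  jaw: 0.21

```text
t: 1.1
tcp_pos: [0.5078, -0.1269, 0.248]
tool_rot: [3.129, 1.57, 1.904]
force: [0.3, -0.5, -0.6]
opening: 0.213
```

>>> move_arm:
  increments: [10,20,0,6,20,40,-5,12,30,60,-10,18,38,72,-20,24,41,80,-30,30,41,80,-40,36,41,80,-48,39,41,80,-48,39,41,80,-48,39]

```text
t: 1.85
tcp_pos: [0.5476, -0.0499, 0.1995]
tool_rot: [-2.795, 1.569, 2.935]
force: [0.7, -0.8, 0.1]
opening: 0.209
```

```bash
cat > snap.py <<'E'
import sys
from workcell import *
from h import *
from scipy.spatial.transform import Rotation as Ro
tag=sys.argv[1]
for n in("scene","top"):
    f=grab_frame(n);pickle.dump(f,open(n+".pkl","wb"))
    a,b,c,d=(150,270,190,350) if n=="scene" else (100,250,250,450)
    im=cv2.resize(f["image"][a:b,c:d,::-1],None,fx=5 if n=="scene" else 4,fy=5 if n=="scene" else 4,interpolation=cv2.INTER_CUBIC)
    cv2.imwrite(f"pics/{n}_{tag}.png",im)
s=read_state();R=Ro.from_euler('xyz',s['tool_rot']).as_matrix()
print(s['t'],s['tcp_pos'].round(4),s['force'].round(2),s['opening'],np.degrees(np.arctan2(R[1,1],R[0,1])).round(2),R[:,0].round(4))
E
python3 snap.py 1
```

```text
1.95 [ 0.5485 -0.0502  0.2007] [-0.2   0.37  0.39] 0.2099173391973112 58.27 [ 4.e-04 -1.e-04 -1.e+00]
```

View pics/scene_1.png

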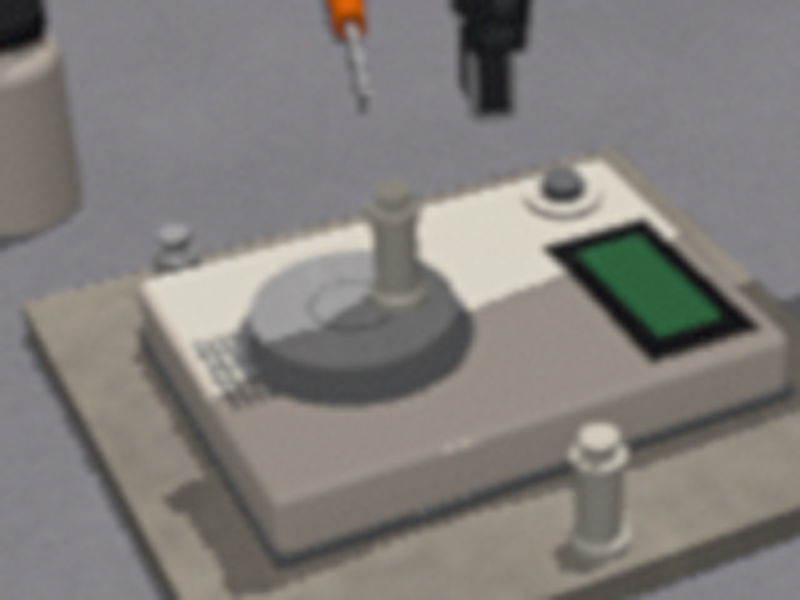

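View pics/top_1.png

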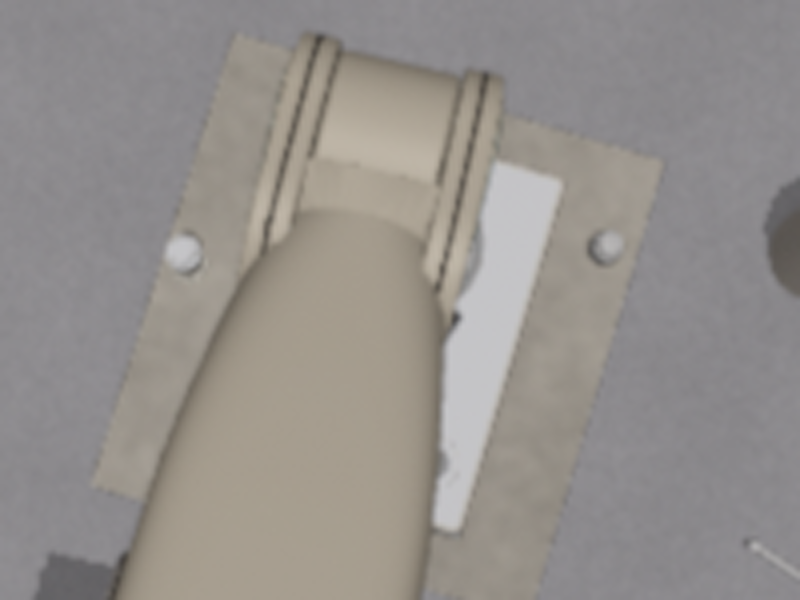

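The scene view shows the fingers near full pixel (288,170), with the jar in front and clear of them. The top view is blocked by the arm. Next I'll measure the fingertip from depth.

```bash
python3 - <<'E'
from h import *
f=pickle.load(open("scene.pkl","rb"));C=cloud(f)
m=(np.abs(C[...,0]-.548)<.06)&(np.abs(C[...,1]+.05)<.06)&(C[...,2]>.155)&(C[...,2]<.26)
for v in range(158,176):
    q=C[v][m[v]]
    if len(q): print(v,len(q),np.where(m[v])[0][[0,-1]],q.mean(0).round(4),q.min(0).round(4),q.max(0).round(4))
print(proj(f,np.array([[.5485,-.0502,.1837],[.5485,-.0502,.2007]])))
E
```

```text
158 14 [282 295] [ 0.5679 -0.0186  0.2331] [ 0.5502 -0.062   0.2108] [ 0.58   -0.0062  0.2383]
159 14 [282 295] [ 0.5674 -0.0192  0.2303] [ 0.5522 -0.0599  0.2098] [ 0.5777 -0.0088  0.2353]
160 13 [282 294] [ 0.5655 -0.0232  0.2257] [ 0.5447 -0.0615  0.2062] [ 0.5786 -0.011   0.2323]
161 12 [282 293] [ 0.5569 -0.0351  0.2157] [ 0.5448 -0.0614  0.2037] [ 0.5635 -0.025   0.2199]
162 12 [282 293] [ 0.5561 -0.0362  0.2124] [ 0.5464 -0.0633  0.1998] [ 0.5646 -0.0269  0.2186]
163 12 [282 293] [ 0.5554 -0.0371  0.2093] [ 0.546  -0.0623  0.198 ] [ 0.5633 -0.0262  0.2151]
164 12 [282 293] [ 0.5551 -0.0375  0.2065] [ 0.5456 -0.0633  0.1947] [ 0.5637 -0.028   0.2115]
165 12 [282 293] [ 0.5555 -0.0372  0.2042] [ 0.5447 -0.0625  0.1919] [ 0.5631 -0.0264  0.2094]
166 12 [282 293] [ 0.5558 -0.037   0.2018] [ 0.5465 -0.0623  0.1902] [ 0.5633 -0.0283  0.2072]
167 11 [283 293] [ 0.5563 -0.0346  0.2004] [ 0.5466 -0.0595  0.1885] [ 0.5635 -0.0267  0.2036]
168 11 [283 293] [ 0.5575 -0.0334  0.1987] [ 0.5459 -0.0591  0.1862] [ 0.5645 -0.0248  0.2024]
169 10 [284 293] [ 0.5572 -0.032   0.1966] [ 0.5456 -0.0402  0.1931] [ 0.5636 -0.0256  0.1987]
170 10 [284 293] [ 0.5574 -0.032   0.1941] [ 0.5455 -0.0425  0.1904] [ 0.5641 -0.0251  0.1966]
171 10 [284 293] [ 0.558  -0.0314  0.192 ] [ 0.5449 -0.0392  0.1873] [ 0.5646 -0.0249  0.1941]
172 10 [284 293] [ 0.5574 -0.0321  0.1889] [ 0.5468 -0.0404  0.1863] [ 0.5638 -0.0287  0.1909]
173 9 [284 292] [ 0.5553 -0.0364  0.1838] [ 0.5476 -0.0403  0.1825] [ 0.564  -0.0314  0.1855]
174 1 [286 286] [ 0.5599 -0.0382  0.1822] [ 0.5599 -0.0382  0.1822] [ 0.5599 -0.0382  0.1822]
[[286.3013722  169.94839317]
 [286.08916873 163.43400732]]
```

```bash
python3 - <<'E'
from h import *
f=pickle.load(open("scene.pkl","rb"));C=cloud(f)
im=cv2.resize(f["image"][110:185,250:330,::-1],None,fx=8,fy=8,interpolation=cv2.INTER_CUBIC)
im=np.clip(im.astype(float)*2.2,0,255).astype(np.uint8);cv2.imwrite("pics/grip.png",im)
d=np.array([.848,-.53]);y=np.array([.53,.848])
q=C-np.array([.5485,-.0502,.1837]);a=q[...,:2]@d;b=q[...,:2]@y;h=q[...,2]
m=(np.abs(a)<.06)&(np.abs(b)<.08)&(h>-.004)&(h<.12)
for lo in range(-4,110,6):
    k=m&(h*1000>=lo)&(h*1000<lo+6)
    if k.sum(): print(lo,k.sum(),"a",(a[k].min()*1e3).round(1),(a[k].max()*1e3).round(1),"b",(b[k].min()*1e3).round(1),(b[k].max()*1e3).round(1), "b at amax",(b[k][a[k].argmax()]*1e3).round(1))
E
```

```text
-4 10 a -10.7 7.9 b 13.5 16.6 b at amax 16.6
2 19 a -13.3 8.5 b -9.0 23.2 b at amax -9.0
8 29 a -13.2 8.4 b -10.4 24.2 b at amax -9.3
14 31 a -13.6 8.2 b -10.5 26.2 b at amax -9.1
20 23 a -13.4 8.0 b -8.3 24.9 b at amax -8.3
26 25 a -13.8 8.3 b -9.4 25.5 b at amax 10.3
32 17 a -8.2 8.9 b -14.2 27.6 b at amax -14.2
38 8 a 6.8 11.1 b -17.2 34.0 b at amax -14.1
44 26 a -14.2 10.5 b -32.1 43.5 b at amax -32.1
50 35 a -13.7 10.1 b 22.3 45.9 b at amax 41.5
56 15 a -13.2 10.9 b 19.8 50.1 b at amax 19.8
62 36 a -14.7 14.5 b -15.2 54.2 b at amax -15.2
68 47 a -14.3 14.5 b -15.5 57.2 b at amax -14.9
74 30 a -14.4 14.5 b -13.3 59.9 b at amax -13.3
80 44 a -18.4 14.9 b -13.7 64.3 b at amax -8.9
86 60 a -20.4 16.0 b -53.8 66.2 b at amax 17.4
92 80 a -20.9 17.2 b -53.4 67.9 b at amax -4.7
98 70 a -21.4 17.1 b -32.2 62.7 b at amax 13.1
104 69 a -22.3 16.9 b -12.9 46.1 b at amax 12.5
```

View pics/grip.png

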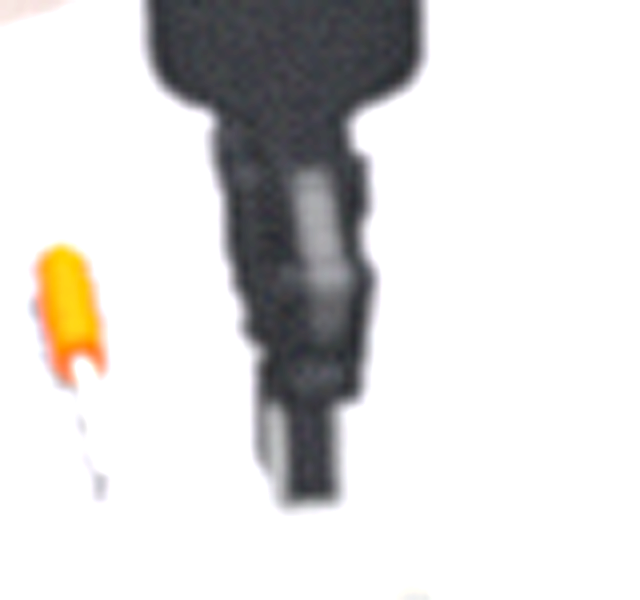

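The pads end at about TCP −17 mm. The knuckles stay outside the stopper's width, so straddling the foot with an opening of about 20 mm works as a self-centring pusher.

>>> move_arm:
  increments: [0,0,-12,0,0,0,-24,0,0,0,-36,0,0,0,-48,0,0,0,-60,0,0,0,-72,0,0,0,-82,0,0,0,-90,0,0,0,-95,0,0,0,-98,0,0,0,-100,0,0,0,-100,0]
  jaw: 0.235

```text
t: 2.95
tcp_pos: [0.5485, -0.0501, 0.1002]
tool_rot: [0.378, 1.571, -0.175]
force: [0.6, 0.1, -0.3]
opening: 0.237
```

```bash
python3 snap.py 2
```

```text
3.05 [ 0.5488 -0.0502  0.1008] [-0.46  0.21 -0.39] 0.2337805432017777 58.34 [ 1.e-03 -2.e-04 -1.e+00]
```

View pics/scene_2.png

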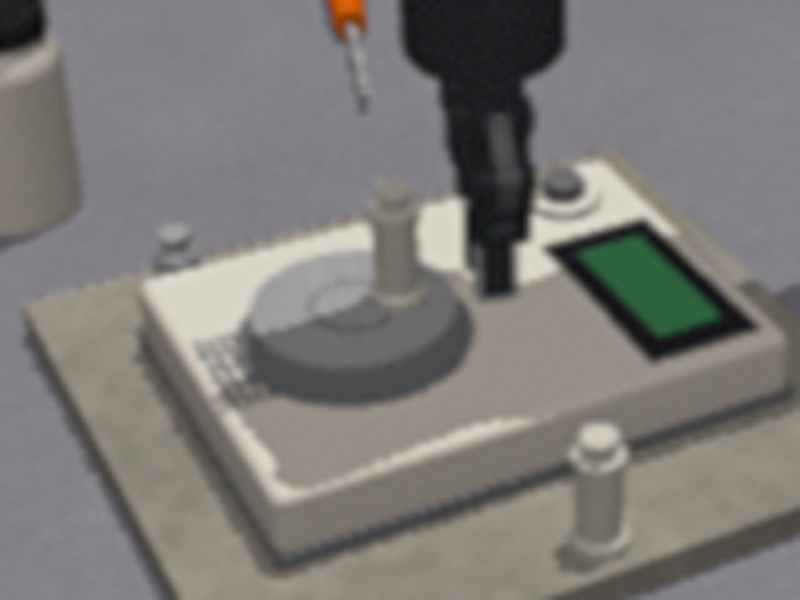

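Fingers are behind the jar (near tip at crop (497,293)) and clear of the pan. I'll check the tip height and the jar's position along the push line.

```bash
cat > rel.py <<'E'
from h import *
from workcell import *
def jarpan(f,zoff=0):
    C=cloud(f);x,y,z=C[...,0],C[...,1],C[...,2]
    b=np.hypot(x-.606,y+.084)<.06
    im=f["image"].astype(int)
    bright=im.sum(2)>200
    j=b&(z>.128)&(z<.15)&(np.hypot(x-.6,y+.078)<.04)&bright
    q=C[j]; return q,C,b
if __name__=="__main__":
    f=pickle.load(open("scene.pkl","rb"));q,C,b=jarpan(f)
    print("jar top",len(q),q.mean(0).round(4),((q.max(0)+q.min(0))/2).round(4),np.ptp(q,axis=0).round(4))
    s=read_state();tcp=s["tcp_pos"]
    r=C-np.array([tcp[0],tcp[1],.08]);a=r[...,:2]@[.848,-.53];bb=r[...,:2]@[.53,.848]
    dark=f["image"].astype(int).sum(2)<130
    k=(np.abs(a)<.02)&(np.abs(bb)<.04)&(r[...,2]>-.005)&(r[...,2]<.03)&dark
    print("finger a",a[k].min(),a[k].max(),"b",bb[k].min(),bb[k].max(),"zmin",np.sort(C[...,2][k])[:6].round(4))
    jq=q[:,:2]-tcp[:2]; 
    mid=((q.max(0)+q.min(0))/2)[:2]-tcp[:2];print("jar rel a,b",mid@[.848,-.53],mid@[.53,.848])
E
python3 rel.py
```

```text
jar top 78 [ 0.5886 -0.0695  0.136 ] [ 0.5863 -0.071   0.1356] [0.0251 0.0227 0.0148]
finger a -0.00580219315012977 0.005934854884077644 b -0.011758065519201862 0.02710410348823644 zmin [0.0928 0.0937 0.0941 0.0952 0.0956 0.0966]
jar rel a,b 0.04283810691408922 0.002249593755101933
```

```bash
python3 - <<'E'
from h import *
f=pickle.load(open("scene.pkl","rb"))
for z in(.080,.083,.086,.09): print(z,proj(f,np.array([.5487+.53*.02,-.0502+.848*.02,z])).round(1))
print(f["image"][200:214,286:292].sum(2)); print(cloud(f)[200:214,288].round(3))
E
```

```text
0.08 [288.8 211.6]
0.083 [288.7 210.6]
0.086 [288.7 209.6]
0.09 [288.7 208.2]
[[185 116  77  96  85 122]
 [195 108  86  91  77 115]
 [192 115  84  92  87 120]
 [196 114  84  86  89 108]
 [220 126  76  86  81 108]
 [222 126  84  97  76 107]
 [213 122  91  98  86 104]
 [217 116  78  84  80 100]
 [223 146 121 137 143 171]
 [274 242 243 255 276 300]
 [357 359 368 372 380 395]
 [423 422 425 428 428 428]
 [432 431 432 426 427 430]
 [427 428 429 426 424 426]]
[[ 0.562 -0.031  0.116]
 [ 0.563 -0.031  0.114]
 [ 0.563 -0.03   0.111]
 [ 0.564 -0.029  0.109]
 [ 0.563 -0.031  0.105]
 [ 0.562 -0.032  0.101]
 [ 0.563 -0.031  0.099]
 [ 0.563 -0.031  0.097]
 [ 0.563 -0.032  0.093]
 [ 0.561 -0.034  0.088]
 [ 0.56  -0.035  0.085]
 [ 0.541 -0.057  0.062]
 [ 0.544 -0.054  0.061]
 [ 0.546 -0.052  0.06 ]]
```

>>> move_arm:
  increments: [1.7,-1.1,-1,0,3.4,-2.1,-1,0,5.1,-3.2,-1,0,6.8,-4.2,-1,0,8.5,-5.3,-1,0,10.2,-6.4,-1,0,11.9,-7.4,-1,0,13.6,-8.5,-1,0,14.4,-9,-1,0,14.4,-9,-1,0]

```text
t: 3.88
tcp_pos: [0.563, -0.0592, 0.0993]
tool_rot: [0.507, 1.571, -0.045]
force: [-0.7, 0.5, 0.6]
opening: 0.236
```

```bash
python3 snap.py 3; python3 rel.py
```

```text
3.9833 [ 0.5627 -0.0591  0.0993] [0.17 0.2  0.33] 0.23840040113049338 58.34 [-2.e-04  1.e-04 -1.e+00]
jar top 81 [ 0.5882 -0.0696  0.1362] [ 0.5815 -0.0643  0.1377] [0.0349 0.0349 0.0188]
finger a -0.00519513024176068 0.004869522856436978 b 0.017575696022375596 0.027028091956343522 zmin [0.0908 0.0923 0.0935 0.0939 0.094  0.0945]
jar rel a,b 0.018751342774575828 0.005533017171656035
```

View pics/scene_3.png

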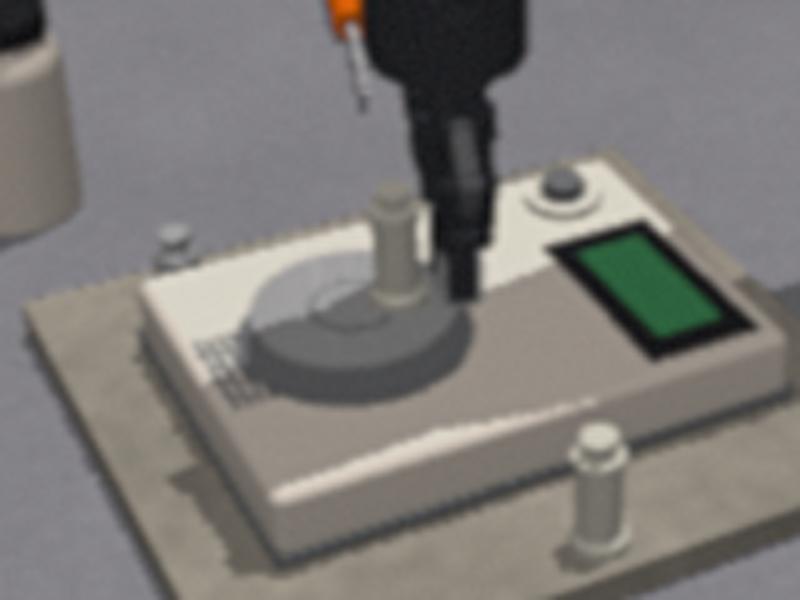

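The fingertips are now just behind the foot (crop (440,270)) and not touching. I'll start the slow push.

>>> move_arm:
  increments: [0.8,-0.5,0,0,1.7,-1.1,0,0,2.5,-1.6,0,0,3.4,-2.1,0,0,4.2,-2.6,0,0,5.1,-3.2,0,0,5.9,-3.7,0,0,6.8,-4.2,0,0,7.6,-4.8,0,0,8.5,-5.3,0,0,9.3,-5.8,0,0,10.2,-6.4,0,0]

```text
t: 4.98
tcp_pos: [0.5728, -0.0654, 0.0992]
tool_rot: [-3.041, 1.57, 2.69]
force: [-1.1, -0.7, 0.4]
opening: 0.234
```

```bash
python3 snap.py 4
```

```text
5.0833 [ 0.5731 -0.0656  0.0993] [-1.26  0.29 -0.66] 0.23819029530928923 58.34 [ 1.e-04 -1.e-04 -1.e+00]
```

View pics/scene_4.png

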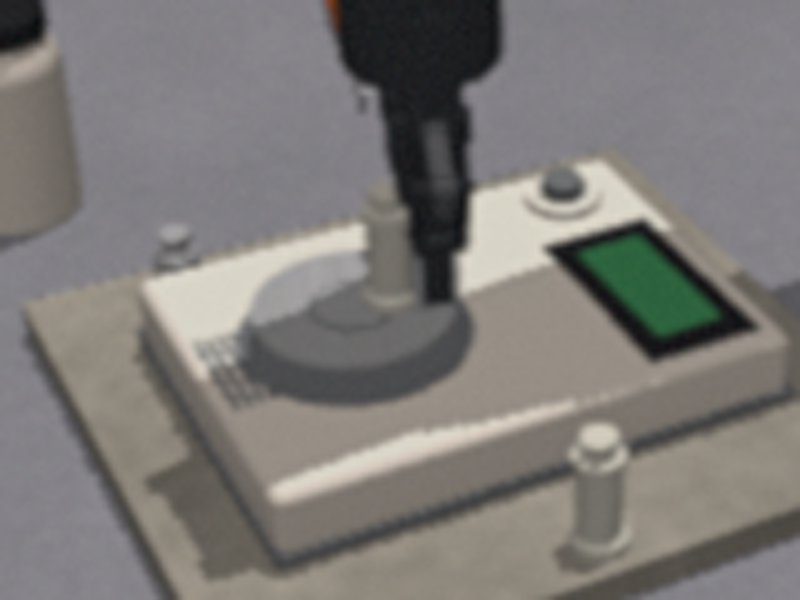

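The jar has started sliding and is still upright (left edge at crop x≈365). Pushing on.

>>> move_arm:
  increments: [0.8,-0.5,0,0,1.7,-1.1,0,0,2.5,-1.6,0,0,3.4,-2.1,0,0,4.2,-2.6,0,0,5.1,-3.2,0,0,5.9,-3.7,0,0,6.8,-4.2,0,0,7.6,-4.8,0,0,8.5,-5.3,0,0,9.3,-5.8,0,0,10.2,-6.4,0,0]

```text
t: 6.08
tcp_pos: [0.5832, -0.0719, 0.0993]
tool_rot: [-2.251, 1.571, -2.804]
force: [-0.7, 0.4, 0.2]
opening: 0.234
```

```bash
python3 snap.py 5
```

```text
6.1833 [ 0.5834 -0.0721  0.0994] [ 0.26 -0.28  0.12] 0.23202975174286775 58.34 [ 3.e-04 -1.e-04 -1.e+00]
```

View pics/scene_5.png

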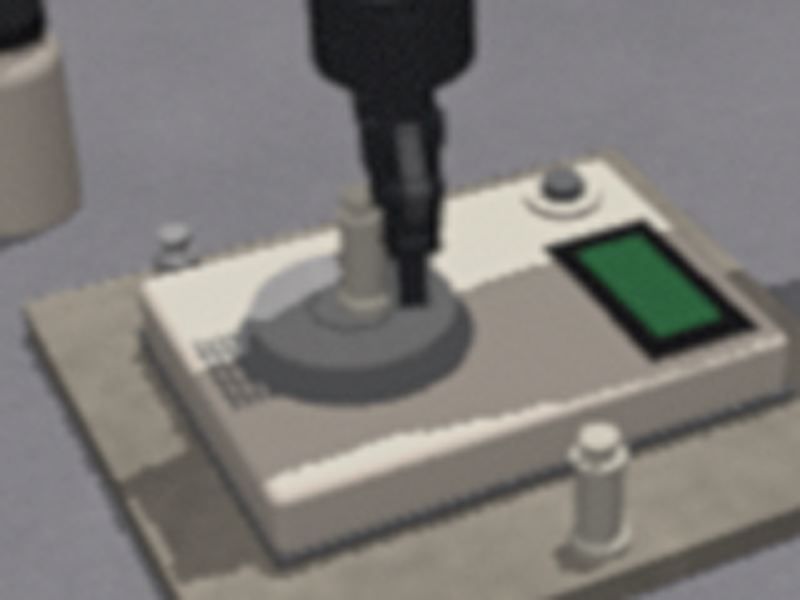

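The jar stands upright at the edge of the circle (foot at crop ≈(363,303), circle centre ≈(352,307)), about 5 mm short. A last short push, then retreat and check.

>>> move_arm:
  increments: [0.8,-0.5,0,0,1.7,-1,0,0,2.5,-1.4,0,0,3.4,-1.9,0,0,4.2,-2.4,0,0,4.2,-2.4,0,0,3.4,-1.9,0,0,1.7,-1,0,0,-2,1.2,0,0,-6,3.6,0,0,-10,6,0,0,-15,9,0,0]

```text
t: 7.18
tcp_pos: [0.5677, -0.0626, 0.0993]
tool_rot: [0.766, 1.571, 0.214]
force: [-0.6, 0.5, -0.3]
opening: 0.232
```

```bash
python3 snap.py 6
```

```text
7.2833 [ 0.5667 -0.0622  0.0991] [-0.33  0.28 -0.47] 0.2416797193296105 58.37 [-1.3e-03  4.0e-04 -1.0e+00]
```

View pics/scene_6.png

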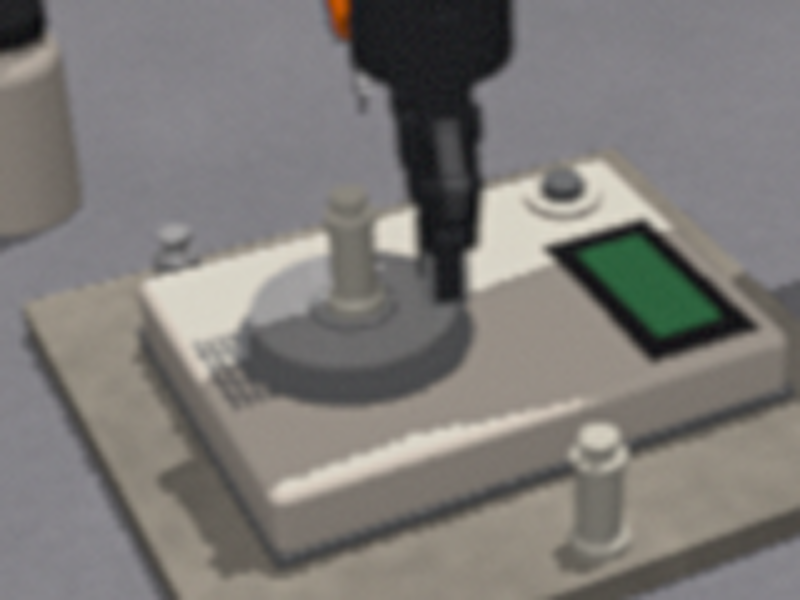

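The jar is upright and looks concentric with the circle, whose edge shows all round the foot. I'll retreat, rise and swing aside so the top camera can check.

>>> move_arm:
  increments: [-6,4,0,0,-14,9,0,0,-20,12,5,0,-22,14,25,0,-22,14,55,0,-22,14,90,0,-30,-5,120,0,-42,-35,130,0,-60,-70,130,0,-75,-105,130,0,-90,-140,130,0,-100,-175,130,0]

```text
t: 8.28
tcp_pos: [0.4662, -0.2385, 0.2299]
tool_rot: [-1.934, 1.571, -2.486]
force: [0.6, 0.1, 0.2]
opening: 0.237
```

>>> move_arm:
  increments: [0,-35,0,0,0,-70,0,0,0,-105,0,0,0,-130,0,0,0,-130,0,0]

```text
t: 8.7
tcp_pos: [0.4679, -0.3724, 0.2296]
tool_rot: [-0.688, 1.567, -1.245]
force: [0.3, -0.7, 0.3]
opening: 0.237
```

```bash
python3 snap.py 7;python3 - <<'E'
from h import *
for n in("scene","top"):
    f=pickle.load(open(n+".pkl","rb"));C=cloud(f)
    box=(np.hypot(C[...,0]-.606,C[...,1]+.084)<.065)
    for lo,hi in((.076,.084),(.128,.15)):
        m=box&(C[...,2]>lo)&(C[...,2]<hi)
        k,L,st,ce=cv2.connectedComponentsWithStats(m.astype(np.uint8));i=1+st[1:,4].argmax();q=C[L==i]
        print(n,lo,len(q),q.mean(0).round(4),((q.max(0)+q.min(0))/2).round(4),np.ptp(q,axis=0).round(4))
        if lo<.1:
            b=cv2.findContours((L==i).astype(np.uint8),cv2.RETR_EXTERNAL,cv2.CHAIN_APPROX_NONE)[0][0][:,0]
            X=cast(f,b[:,0],b[:,1],.08);print(" circle",circ(X))
    # jar: bright knob/stopper outline in top
E
```

```text
8.8 [ 0.4675 -0.3681  0.2293] [-0.42  1.12  0.5 ] 0.2349296926336356 58.25 [-4.e-04  8.e-04 -1.e+00]
scene 0.076 671 [ 0.6102 -0.0775  0.0796] [ 0.6056 -0.0826  0.0799] [0.1017 0.1001 0.0071]
 circle (array([ 0.60672877, -0.0814044 ]), np.float64(0.04946922757174631), np.int64(81), np.float64(0.0007256726623356728))
scene 0.128 82 [ 0.606  -0.0802  0.1354] [ 0.6049 -0.0816  0.1359] [0.0228 0.0215 0.0155]
top 0.076 706 [ 0.605  -0.0868  0.0809] [ 0.6064 -0.0867  0.08  ] [0.0966 0.0976 0.0079]
 circle (array([ 0.60647791, -0.08650776]), np.float64(0.04858369379958192), np.int64(81), np.float64(0.0006548889592242198))
top 0.128 66 [ 0.6031 -0.0862  0.1388] [ 0.6035 -0.0866  0.1384] [0.0218 0.0221 0.0203]
```

View pics/top_7.png

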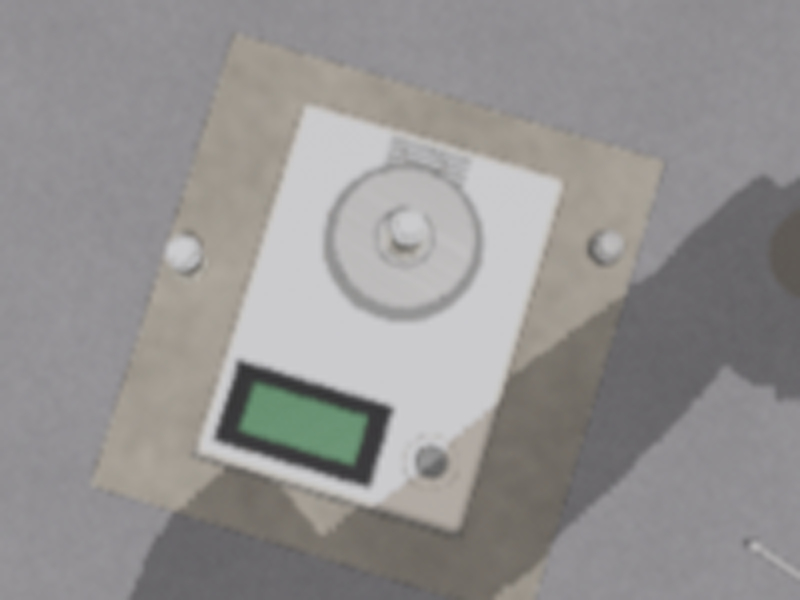

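View pics/scene_7.png

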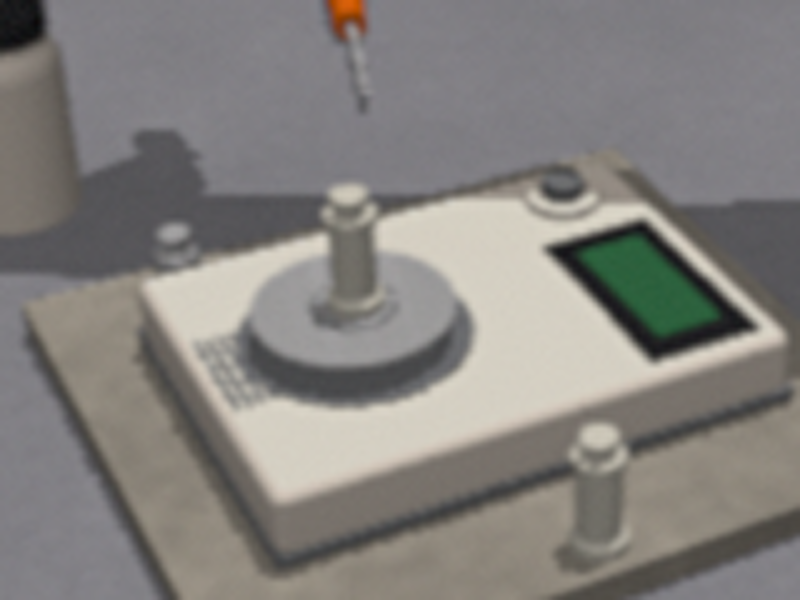

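The jar is upright. Its axis is about 1–3 mm from the pan centre: the scene camera gives (-1.5, +0.5) mm and the top camera (-3, 0) mm, so both are inside 6 mm. The engraved ring is visible all round the foot. Next is the tare button at about (0.448, -0.1065), with the jaws shut.

>>> move_arm:
  increments: [-2,30,0,0,-4,60,0,0,-6,90,0,0,-8,120,0,0,-10,150,0,0,-12,180,0,0,-14,205,0,0,-16,228,0,0,-18,245,0,0,-20,256,0,0,-20,261,0,0,-20,261,0,0]
  jaw: 0

```text
t: 9.8
tcp_pos: [0.4477, -0.1055, 0.2294]
tool_rot: [0.287, 1.571, -0.263]
force: [-0.0, -0.9, 0.1]
opening: -0.001
```

>>> move_arm:
  increments: [0,0,-12,0,0,0,-25,0,0,0,-38,0,0,0,-51,0,0,0,-64,0,0,0,-77,0,0,0,-90,0,0,0,-102,0,0,0,-112,0,0,0,-119,0,0,0,-124,0,0,0,-124,0]

```text
t: 10.8
tcp_pos: [0.4476, -0.1069, 0.1044]
tool_rot: [-2.913, 1.569, 2.817]
force: [0.0, 0.2, -0.2]
opening: 0.0
```

```bash
python3 snap.py 8
```

```text
10.9 [ 0.4484 -0.1071  0.1055] [ 0.43 -1.4   0.39] -0.0007690116859790145 58.34 [ 2.e-04 -2.e-04 -1.e+00]
```

View pics/scene_8.png

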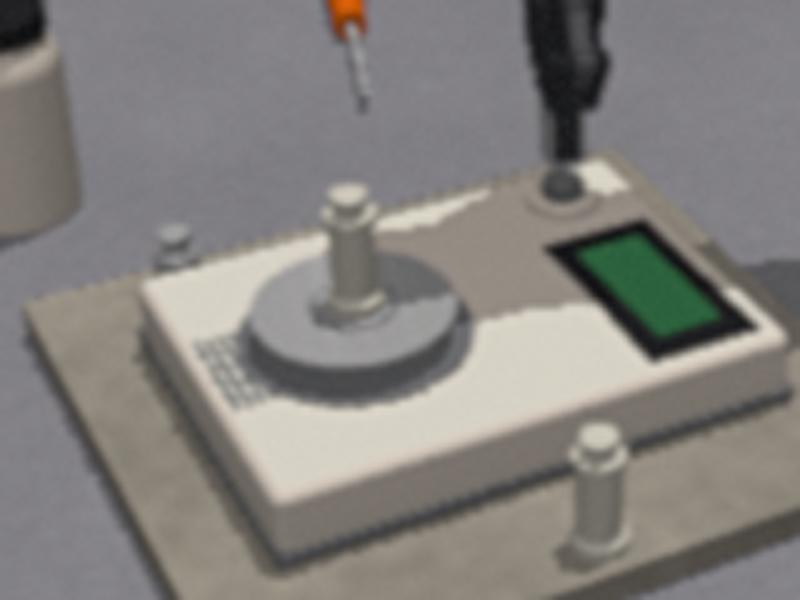

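The fingertips are above the button (crop (563,165) over (562,183)). The jar has not moved. Pressing slowly.

>>> move_arm:
  increments: [0,0,-2,0,0,0,-4,0,0,0,-6,0,0,0,-8,0,0,0,-9,0,0,0,-10,0,0,0,-11,0,0,0,-12,0,0,0,-13,0,0,0,-14,0,0,0,-14,0]

```text
t: 11.82
tcp_pos: [0.4481, -0.1069, 0.0913]
tool_rot: [2.876, 1.571, 2.323]
force: [-1.6, 0.6, 1.8]
opening: 0.0
```

>>> move_arm:
  increments: [0,0,-0.5,0,0,0,-1,0,0,0,-1.5,0,0,0,-1.5,0]

```text
t: 12.15
tcp_pos: [0.4481, -0.1069, 0.0898]
tool_rot: [1.618, 1.571, 1.066]
force: [-1.2, 1.4, 3.2]
opening: -0.001
```

>>> move_arm:
  increments: [0,0,-0.5,0,0,0,-1,0,0,0,-1,0,0,0,-1,0]

```text
t: 12.48
tcp_pos: [0.4481, -0.1069, 0.0888]
tool_rot: [2.541, 1.571, 1.988]
force: [-1.3, 0.8, 4.5]
opening: 0.0
```

>>> move_arm:
  increments: [0,0,-0.5,0,0,0,-1,0,0,0,-1,0,0,0,-1,0]

```text
t: 12.82
tcp_pos: [0.4482, -0.1069, 0.0884]
tool_rot: [-2.181, 1.571, -2.733]
force: [-3.6, 2.1, 9.0]
opening: 0.002
```

The force rose to 9 N while the button stopped moving, so it is on its stop. Now to release it, swing clear and check.

>>> move_arm:
  increments: [0,0,2,0,0,0,5,0,0,0,10,0,0,0,20,0,0,0,40,0,0,0,65,0,0,0,90,0,0,0,115,0,0,0,135,0,0,-15,140,0,0,-40,140,0,0,-70,140,0]

```text
t: 13.82
tcp_pos: [0.4487, -0.1771, 0.2296]
tool_rot: [0.144, 1.568, -0.406]
force: [-0.3, -0.3, -0.0]
opening: 0.002
```

>>> move_arm:
  increments: [2,-35,0,0,5,-70,0,0,8,-105,0,0,12,-140,0,0,16,-170,0,0,18,-188,0,0,18,-195,0,0,18,-195,0,0,18,-195,0,0]

```text
t: 14.57
tcp_pos: [0.4658, -0.3712, 0.2278]
tool_rot: [2.583, 1.57, 2.03]
force: [0.6, -0.0, -0.6]
opening: 0.001
```

```bash
python3 snap.py 9;python3 - <<'E'
from h import *
for n in("scene","top"):
    f=pickle.load(open(n+".pkl","rb"));C=cloud(f)
    for nm,c,rr,lo,hi in(("pan",(.606,-.084),.065,.076,.084),("jar",(.606,-.084),.065,.128,.15),("button",(.4478,-.106),.018,.07,.087)):
        m=(np.hypot(C[...,0]-c[0],C[...,1]-c[1])<rr)&(C[...,2]>lo)&(C[...,2]<hi)
        k,L,st,ce=cv2.connectedComponentsWithStats(m.astype(np.uint8));i=1+st[1:,4].argmax();q=C[L==i]
        print(n,nm,len(q),q.mean(0).round(4),((q.max(0)+q.min(0))/2).round(4),"zmed",np.median(q[:,2]).round(4))
E
```

```text
14.6667 [ 0.4659 -0.3704  0.2279] [0.52 0.7  0.59] -0.0014126575690723132 58.41 [-5.e-04  1.e-03 -1.e+00]
scene pan 679 [ 0.6101 -0.0773  0.0796] [ 0.6057 -0.0828  0.0799] zmed 0.0796
scene jar 83 [ 0.6066 -0.0799  0.1357] [ 0.6042 -0.0824  0.1359] zmed 0.133
scene button 41 [ 0.4489 -0.1029  0.0759] [ 0.4474 -0.1042  0.075 ] zmed 0.0766
top pan 734 [ 0.6061 -0.0863  0.0808] [ 0.6067 -0.0866  0.08  ] zmed 0.081
top jar 67 [ 0.6029 -0.0861  0.1391] [ 0.6034 -0.0866  0.1383] zmed 0.1392
top button 66 [ 0.4487 -0.1088  0.0772] [ 0.45   -0.1086  0.0781] zmed 0.0775
```

View pics/scene_9.png

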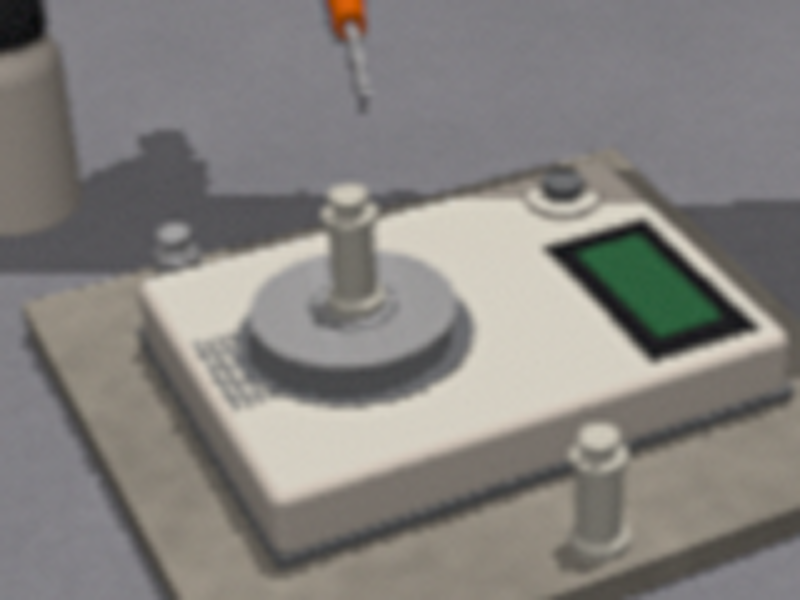

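The jar is upright in the circle (foot at crop (355,300)). The button is up again at about 0.077, the same height as before the press (crop (562,183)), and the arm is clear. Handing in.

```bash
python3 -c "
from workcell import *
print(close_job())"
```

```text
the job is handed in; nothing more can be done
None
```

The jar stands upright in the engraved circle, and the tare button was then pressed to its stop and came back up. The job was handed in at about 14.7 s of robot time; no verdict is reported.

**Jar:** I pushed the foot slowly with two slightly open fingertips held about 2–3 mm above the pan, in one direction and without gripping. My last checks put its axis inside the 6 mm limit: about 1.5 mm from the pan centre in the scene camera and 3 mm in the top camera. The engraved ring shows all round the foot.

**Tare button:** I pressed it with shut jaws until the force rose to 9 N with almost no further travel, so it was on its stop. Afterwards its top measured about 77 mm, the same as before the press, and the arm was clear of everything.

**Disagreements:** The two cameras differ by about 4–5 mm in absolute y. I used the average for the moves and same-camera differences for the centring. They also disagree by 1–2 mm on the jar's remaining offset; I judged that small enough to leave alone. I did not measure the other objects individually after the moves, but nothing was touched or seen to move.

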